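Point out the starfish and its vial on the light pad

ROBOT

A 7-joint arm with a two-finger parallel gripper is mounted at the origin on the work surface. World frame = base frame: x ahead of the robot, y to its left, z up, the work surface at z = 0. Lengths are in m, angles in rad, forces in N, time in s.
With the tool pointing down it reaches from about 0.375 to 0.925 m from the base axis. Payload 3.1 kg.
Tool frame: the origin (TCP) lies midway between the tips of the shut fingers; the grasp point (between the pads) lies 19 mm behind it; y points along the fingers, x is the direction in which the jaws open and shut, and the axes are right-handed (so a half turn about y gives the same grasp; the last joint's range is limited). The gripper opens to 85 mm and grips with 20 to 120 N. Pads are 22 mm wide; open, the fingers measure 114 mm over their backs; the gripper's body (76 mm by 85 mm) begins 54 mm behind the grasp point. The pads swing forward as they close: fully open they stand 13 mm farther back than shut.
Start: joints at [1.067, 0.383, 0.044, 1.598, -0.018, 1.161, -0.05], TCP at [0.257, -0.597, 0.231] pointing down, gripper open.
Joint ranges: [-2.61, 2.61], [-0.41, 2.15], [-1.48, 1.57], [0, 2.5], [-1.57, 4.71], [0.05, 1.97], [-2.85, 2.85]. Speed limits (rad/s): [2.79, 2.79, 3.14, 3.14, 3.14, 3.14, 3.14].

INTERFACE

Orientations are given as [roll, pitch, yaw] about the fixed x, y, z axes, in that order (R = Rz(yaw) Ry(pitch) Rx(roll)).
In Python, from plant import * gives the robot as it stands.
- The arm moves only by the tool drive_tool, never from a script. Its argument "motion" is a list of rows, each a list of 6 numbers: the shift along the tool's x, y, z normalised to -1 to 1, where 1 is 0.03 m, then the turn, a rotation vector about the tool's x, y, z normalised to -1 to 1, where 1 is 0.1 rad. In form: [[dx, dy, dz, ax, ay, az], ...]. A call has 1 to 12 rows; each row shifts and turns the pose as measured when the row begins, along the tool's axes as they then stand; what a row does not reach is not made up. A row lasts 1/12 s, in which the tool goes at most 41.7 mm and 7.16 degrees, less where a joint would pass 70% of its speed; a pose out of reach is approached as far as the arm can. A call with a number of a shift or a turn outside -1 to 1 is refused whole. A call with a gripper value outside its range is refused whole. "claw" is the opening, from -1 (shut) to 1 (fully open), so that 0 is half open, set as the call begins (left out, the last holds). The fingers move at their own pace and stop on an object; the grip force is fixed at half the most. Time passes only in rows, so rows that do not move let the fingers close. It gives the time, the measured TCP pose, the force and the opening at its end, in the units of the state.
- read_state(): the state, without advancing time (a new reading comes with each control period).
- grab_frame(name): name is "side" or "top" or "wrist"; returns a dict with "color" (480x640x3 uint8, blue, green, red), "K" (3x3 intrinsics, pixels), "k1" (the pictures are not rectified: a ray, as slopes to the right and down, at radius r is drawn at 1 + k1 r^2 times it, then the intrinsics apply), "eye" and "orientation" of the camera in the world; the wrist camera has in their place "T_tool_cam" (4x4, takes a point from camera to tool coordinates, whose origin is the TCP and whose axes are the tool frame's). Camera axes: x right, y up, looking along -z (the intrinsics and any distortion apply to the point x, -y, -z); pixel columns grow to the right and rows downward; lengths in m; the calibration is good to about 2 mm. A picture is of the moment at which its call begins: read the wrist's pose just before it. There is no depth.
- job_done(): hands the job in, once; it reports no verdict.
The state is a dict: "time": time; "joint_positions": joint angles; "joint_velocities": joint speeds; "tau": joint torques, N m; "position": TCP position; "eef_rot": TCP orientation; "wrist_force": force on the tool from outside, world axes, zero at the start; "moment": the same for the moment, N m; "gripper_width": finger opening in m.
Only numpy, scipy, OpenCV 4.12 (cv2) and the standard library are available. Lean on these libraries where they do the work, as an engineer would, in place of code of your own. Each camera call takes 0.05 s, during which the arm holds its last target. There are 200 camera calls.

TASK

Show the student which vial the starfish goes into: press the green button of the light pad fully down and let go, then point with the fingertips from straight above at the starfish's dish, over its middle and a few centimetres up, for two seconds, and then in the same way at the vial with the blue cap for two seconds. Touch none of the dishes, vials or other loose things and move or lift nothing; cross to each place well up (about 10 cm above the tops), never dipping over any other dish or vial, so that the student cannot mistake it. Finish with the hand straight up and clear, the fingertips 20 cm or more above the table.

Things in the scene. Friction and masses are not known exactly. Their poses are not given: they have to be found in the camera images.
- lamp_button_top (a point): centre of the top face of the round green push button (28 mm across, in a black housing) that stands alone near the front edge of the grey light pad. The pad is a box 200 x 330 x 30 mm, white on the part where the three dishes stand; the button lies about 100 mm from the middle dish's centre. z axis points up.
- lamp_button (a joint): travel of the green button, m: 0 up, 0.006 fully down. It is pressed straight down; a spring pushes it back up, about 5 N when fully down.
- star_dish_mid (a point): centre, at rim height, of the clear shallow dish (90 mm across, 16 mm tall, loose on the light pad, rim about 46 mm above the table) with an orange five-armed starfish fixed in it. The three dishes stand in a row 105 mm apart, in any order. z axis points up.
- mussel_dish_mid (a point): centre, at rim height, of the clear shallow dish (90 mm across, 16 mm tall, loose on the light pad, rim about 46 mm above the table) with a dark blue mussel shell fixed in it. The three dishes stand in a row 105 mm apart, in any order. z axis points up.
- snail_dish_mid (a point): centre, at rim height, of the clear shallow dish (90 mm across, 16 mm tall, loose on the light pad, rim about 46 mm above the table) with a brown round snail shell fixed in it. The three dishes stand in a row 105 mm apart, in any order. z axis points up.
- blue_vial_cap (a point): centre of the top of the blue cap of a clear vial (29 mm across, 60 mm tall, cap 27 mm across, amber contents), standing loose in a hole of the white rack; the cap's top is about 70 mm above the table. Three vials stand in a row 52 mm apart, in any order. z axis points up.
- white_vial_cap (a point): centre of the top of the white cap of a clear vial (29 mm across, 60 mm tall, cap 27 mm across, amber contents), standing loose in a hole of the white rack; the cap's top is about 70 mm above the table. Three vials stand in a row 52 mm apart, in any order. z axis points up.
- red_vial_cap (a point): centre of the top of the red cap of a clear vial (29 mm across, 60 mm tall, cap 27 mm across, amber contents), standing loose in a hole of the white rack; the cap's top is about 70 mm above the table. Three vials stand in a row 52 mm apart, in any order. z axis points up.
- beaker: white plastic beaker, 84 mm across, 100 mm tall; origin at the centre of its underside. A bystander, to be left alone.
- wash_bottle: clear bottle with a red cap, 64 mm across, 160 mm tall; origin at the centre of its underside. A bystander, to be left alone.
- brush: brush lying on the table, 170 mm long; origin at its middle, on the underside. A bystander, to be left alone.
- stock_jar: amber jar with a black cap, 60 mm across, 85 mm tall; origin at the centre of its underside. A bystander, to be left alone.
- pad: grey light pad, 200 x 330 x 30 mm, fixed; origin at the centre of its underside, x axis away from the button, y along its length.
- rack: white vial rack, 56 x 170 x 30 mm, fixed; origin at the centre of its underside, y along the row of vials.
- star_dish: the same dish with an orange five-armed starfish as a whole; origin at the centre of its underside.
- mussel_dish: the same dish with a dark blue mussel shell as a whole; origin at the centre of its underside.
- snail_dish: the same dish with a brown round snail shell as a whole; origin at the centre of its underside.
- blue_vial: the same vial with the blue cap as a whole; origin at the centre of its underside.
- white_vial: the same vial with the white cap as a whole; origin at the centre of its underside.
- red_vial: the same vial with the red cap as a whole; origin at the centre of its underside.
Not all that is in view belongs to the job. Leave any turquoise or yellow look-alike of the snail_dish alone.

How it is judged:
On the way, in this order (a step that is already met when the one before it is completed fails the run):
1. the green button is pressed down (value of joint lamp_button above 0.0045 m), for 0.05 s.
2. the button is let go and the fingers dwell over the starfish's dish (horizontal distance between the grasp point and star_dish_mid below 0.03 m and z of the grasp point in the frame of star_dish_mid between 0.01 and 0.09 m and value of joint lamp_button below 0.002 m), for 1.5 s.
3. the fingers dwell over the blue-capped vial (horizontal distance between the grasp point and blue_vial_cap below 0.021 m and z of the grasp point in the frame of blue_vial_cap between 0.01 and 0.09 m and value of joint lamp_button below 0.002 m), for 1.5 s.
At the end, for the whole second after the job is handed in: Button pressed past 4.5 mm and up again; grasp point then 1.5 s within 30 mm (level) of the star dish centre, then 1.5 s within 21 mm of the blue cap, each 10 to 90 mm above it, no contact. At the end it is over 0.19 m up; dishes and vials at rest within 8 mm, clutter within 15 mm of their starts (height (world z) of the grasp point above 0.19 m and value of joint lamp_button below 0.002 m and distance of each of star_dish_mid, mussel_dish_mid, snail_dish_mid, blue_vial_cap, white_vial_cap, red_vial_cap from where it was at the start of the episode below 0.008 m and distance of each of beaker, wash_bottle, brush, stock_jar from where it was at the start of the episode below 0.015 m and linear speed of each of star_dish, mussel_dish, snail_dish, blue_vial, white_vial, red_vial below 0.02 m/s); the robot touches nothing.
It fails at once if a dish, a vial or a loose bystander is touched by the robot (contact force between any of the fingers, the arm and star_dish above 0.3 N or contact force between any of the fingers, the arm and mussel_dish above 0.3 N or contact force between any of the fingers, the arm and snail_dish above 0.3 N or contact force between any of the fingers, the arm and blue_vial above 0.3 N or contact force between any of the fingers, the arm and white_vial above 0.3 N or contact force between any of the fingers, the arm and red_vial above 0.3 N or contact force between any of the fingers, the arm and beaker above 0.3 N or contact force between any of the fingers, the arm and wash_bottle above 0.3 N or contact force between any of the fingers, the arm and brush above 0.3 N or contact force between any of the fingers, the arm and stock_jar above 0.3 N).
It fails at once if a dish, a vial or a bystander is moved or lifted (distance of any of star_dish_mid, mussel_dish_mid, snail_dish_mid, blue_vial_cap, white_vial_cap, red_vial_cap from where it was at the start of the episode above 0.008 m or distance of any of beaker, wash_bottle, brush, stock_jar from where it was at the start of the episode above 0.015 m).
It fails at once if the hand dips low over a wrong dish or vial (within 25 mm of a dish's centre or 20 mm of a vial's, under 90 mm above its top) ((horizontal distance between the grasp point and mussel_dish_mid below 0.025 m and z of the grasp point in the frame of mussel_dish_mid between 0.01 and 0.09 m) or (horizontal distance between the grasp point and snail_dish_mid below 0.025 m and z of the grasp point in the frame of snail_dish_mid between 0.01 and 0.09 m) or (horizontal distance between the grasp point and white_vial_cap below 0.02 m and z of the grasp point in the frame of white_vial_cap between 0.01 and 0.09 m) or (horizontal distance between the grasp point and red_vial_cap below 0.02 m and z of the grasp point in the frame of red_vial_cap between 0.01 and 0.09 m)).
It also fails if it takes over 58 s, if anything falls off the work surface, if the arm or the gripper's body presses on something with over 40 N, if the wrist force passes 120 N, or if a joint passes its speed limit or range.

## Working session

There is one attempt and no reset: what is moved stays moved. The work goes in short steps, Python scripts to look and compute and a tool call to move; the robot and the scene stay as the last step left them, time stands still between calls to the robot, and variables do not carry over. Pictures are saved under pics/ and viewed, about 8 in all and at most 12, crops included, and the job is handed in when it is done.

Besides the shell and the picture viewer there is one more tool, called after "Request:" in YAML: its name, and indented under it one key for each argument. drive_tool: Moves the arm, as the interface text tells. Scaled input: -1 to 1 covers 0.03 m each way for a shift and 0.1 rad each way for a turn. Its arguments: {"type":"object","properties":{"motion":{"type":"array"},"claw":{"type":"number"}},"required":["motion"]}

```bash
mkdir -p pics; cat > h.py <<'E'
from plant import *
import numpy as np, cv2
from scipy.spatial.transform import Rotation as Ro
def grab(name,fn):
    s=read_state(); f=grab_frame(name); cv2.imwrite('pics/'+fn+'.png',f['color']); f['s']=s; return f
def pose(f):
    if 'eye' in f:
        o=np.array(f['orientation'],float)
        R=o if o.shape==(3,3) else Ro.from_euler('xyz',o).as_matrix()
        return R,np.array(f['eye'])
    s=f['s']; R=Ro.from_euler('xyz',s['eef_rot']).as_matrix(); T=np.array(f['T_tool_cam'])
    return R@T[:3,:3], R@T[:3,3]+np.array(s['position'])
def ray(f,u,v):
    K=np.array(f['K']); p=np.linalg.inv(K)@[u,v,1]; d=p[:2].copy(); q=d.copy()
    for _ in range(30): q=d/(1+f['k1']*(q@q))
    R,e=pose(f); return e,R@np.array([q[0],-q[1],-1])
def onz(f,u,v,z):
    e,d=ray(f,u,v); return e+d*(z-e[2])/d[2]
E
python3 - <<'E'
from h import *
s=read_state(); print(s)
for n in('top','side'):
    f=grab(n,n+'1'); print(n,f['eye'],f['orientation'],f['K'],f['k1'])
E
```

```text
{'time': 0.0, 'joint_positions': array([ 1.06718384,  0.38385111,  0.04384104,  1.59958107, -0.01789565,
        1.16122043, -0.04990373]), 'joint_velocities': array([-0.00101757,  0.00132275,  0.0006182 , -0.00167589, -0.00087612,
        0.00145708,  0.00053292]), 'tau': array([-2.75925267e-04, -4.33462214e+01,  1.02444068e+00, -2.49514657e+01,
        1.04696868e-02,  1.12144809e-02,  5.99495493e-07]), 'position': array([ 0.25620996, -0.59633732,  0.2298736 ]), 'eef_rot': array([-1.57094676,  0.00266316, -1.16491294]), 'wrist_force': array([ 0.28258802, -0.74090012, -0.60993353]), 'moment': array([-0.03876487, -0.02072885,  0.02453502]), 'gripper_width': 0.08556014828657665}
top [0.31664865 0.0323049  1.51477322] [ 0.20663934  0.00244775 -1.6390454 ] [[480.86698877   0.         319.86284799]
 [  0.         480.86698877 241.34169962]
 [  0.           0.           1.        ]] -0.09235203911905036
side [0.14704296 1.01456222 0.7289576 ] [ 1.03662421 -0.01377959 -2.67493756] [[561.65369827   0.         322.06816558]
 [  0.         561.65369827 243.21822377]
 [  0.           0.           1.        ]] -0.17389010678559325
```

View pics/top1.png

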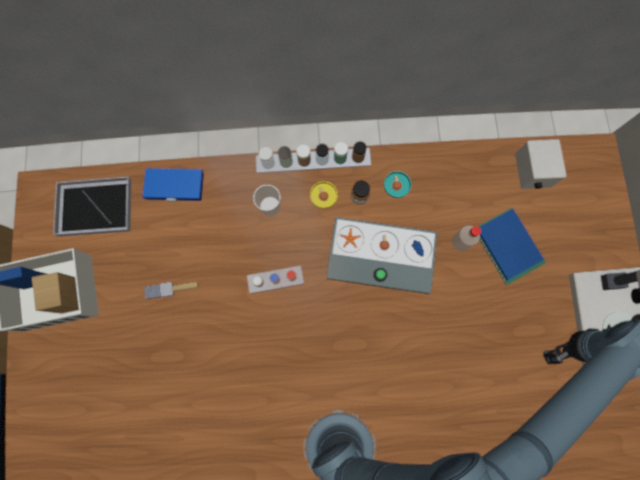

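View pics/side1.png

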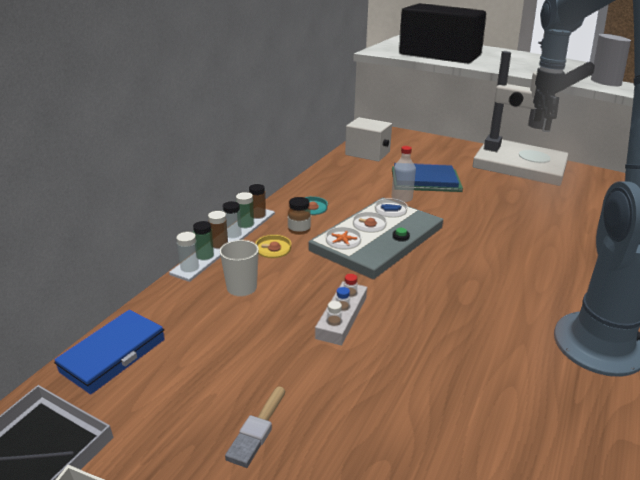

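The top view shows the starfish at (349,239), snail (385,244), mussel (418,249), green button (380,274), and caps white (258,281), blue (275,279), red (291,275). In the side view, the starfish is at (344,238), the button at (401,233) and the blue cap at (343,294). I'll measure these by colour masks.

```bash
cat >> h.py <<'E'
HS={'green':((50,90,40),(75,255,255)),'orange':((5,150,120),(16,255,255)),'blue':((105,120,60),(125,255,255)),'red':((175,130,80),(180,255,255))}
def blob(im,c,u,v,r):
    h=cv2.cvtColor(im,cv2.COLOR_BGR2HSV); m=cv2.inRange(h,*[np.array(a) for a in HS[c]])
    if c=='red': m|=cv2.inRange(h,np.array((0,150,80)),np.array((4,255,255)))
    k=np.zeros_like(m); cv2.circle(k,(int(u),int(v)),int(r),255,-1)
    n,_,st,ce=cv2.connectedComponentsWithStats(m&k)
    if n<2: return None,0
    i=1+np.argmax(st[1:,4]); return ce[i],st[i,4]
def tri(f,p,g,q):
    a,d=ray(f,*p); b,e=ray(g,*q); d/=np.linalg.norm(d); e/=np.linalg.norm(e)
    t=np.linalg.lstsq(np.c_[d,-e],b-a,rcond=None)[0]; x,y=a+d*t[0],b+e*t[1]
    return (x+y)/2,np.linalg.norm(x-y)
E
python3 - <<'E'
from h import *
f=grab('top','t2');g=grab('side','s2')
for n,c,p,q,r,z in [('button','green',(380,274),(401,232),14,.045),('star','orange',(349,239),(344,238),20,.036),('blue','blue',(275,279),(343,293),8,.07),('mussel','blue',(418,249),(390,208),14,.036),('red','red',(291,275),(351,280),8,.07)]:
    a,A=blob(f['color'],c,*p,r); b,B=blob(g['color'],c,*q,r)
    print(n,a,A,b,B,None if a is None else onz(f,*a,z).round(4),None if b is None else onz(g,*b,z).round(4), None if a is None or b is None else tri(f,a,g,b))
s=read_state();R=Ro.from_euler('xyz',s['eef_rot']).as_matrix();print(R.round(3))
for nm,p in [('bottle',(466,238)),('beaker',(267,200)),('jar',(361,190))]: print(nm,onz(f,*p,.08))
E
```

```text
button [380.43902439 273.76829268] 82 [400.8875 231.55  ] 80 [ 0.5095 -0.1645  0.045 ] [ 0.5108 -0.1662  0.045 ] (array([ 0.50978233, -0.16428623,  0.04613482]), np.float64(0.0008717589871018481))
star [349.91111111 238.31111111] 45 [343.26923077 237.25      ] 104 [ 0.6294 -0.0802  0.036 ] [ 0.6324 -0.0866  0.036 ] (array([ 0.62892227, -0.07977011,  0.04028516]), np.float64(0.0008863855832520445))
blue None 0 [342.80909091 292.07272727] 110 None [0.5164 0.1684 0.07  ] None
mussel [417.75949367 247.49367089] 79 [390.49367089 206.97468354] 79 [ 0.5853 -0.291   0.036 ] [ 0.5878 -0.2986  0.036 ] (array([ 0.5847027 , -0.28990543,  0.04057055]), np.float64(0.0004639465427237709))
red [290.72413793 274.4137931 ] 29 [350.54368932 278.41747573] 103 [0.523  0.1102 0.07  ] [0.5227 0.1165 0.07  ] (array([0.52433441, 0.11065824, 0.06577749]), np.float64(0.0014980826957164358))
[[ 0.395 -0.001  0.919]
 [-0.919  0.001  0.395]
 [-0.002 -1.    -0.   ]]
bottle [ 0.59654547 -0.43408867  0.08      ]
beaker [0.75937177 0.17041003 0.08      ]
jar [ 0.77159149 -0.12405408  0.08      ]
```

Measured: button (0.510,-0.165,0.046), star about (0.629,-0.080), blue about (0.516,0.165). Next I shut the fingers and cross high to the button.

Request:
drive_tool:
  motion:
    - [-0.35,0,0.5,0,0,0]
    - [-0.7,0,0.95,0,0,0]
    - [-0.7,0,0.95,0,0,0]
    - [-0.7,0,0.95,0,0,0]
    - [-0.7,0,0.95,0,0,0]
    - [-0.7,0,0.95,0,0,0]
    - [-0.7,0,0.95,0,0,0]
    - [-0.7,0,0.95,0,0,0]
    - [-0.7,0,0.95,0,0,0]
    - [-0.7,0,0.95,0,0,0]
    - [-0.4,0,0.5,0,0,0]
    - [0,0,0,0,0,0]
  claw: -1

```text
time: 1.2
position: [0.4394, -0.2786, 0.2257]
eef_rot: [-1.576, 0.003, -1.175]
wrist_force: [0.5, 0.5, -0.1]
gripper_width: 0.0001
```

Request:
drive_tool:
  motion:
    - [-0.6,0,0.9,0,0,0]
    - [-0.6,0,0.9,0,0,0]
    - [-0.6,0,0.9,0,0,0]
    - [-0.5,0,0.7,0,0,0]
    - [-0.3,0,0.4,0,0,0]
    - [0,0,0,0,0,0]
    - [0,0,0,0,0,0]

```text
time: 1.78
position: [0.5147, -0.1643, 0.2239]
eef_rot: [-1.58, 0.0, -1.181]
wrist_force: [-0.6, -0.1, 0.2]
gripper_width: 0.0002
```

```bash
python3 - <<'E'
from h import *
f=grab('wrist','w1'); s=f['s']; print(s['position'],s['eef_rot'],f['K'],pose(f)[1])
for n,c,z in [('button','green',.046),('star','orange',.04),('blue','blue',.07)]:
    a,A=blob(f['color'],c,320,240,400); print(n,a,A,None if a is None else onz(f,*a,z).round(4))
E
```

```text
[ 0.51472349 -0.16432242  0.22394289] [-1.58006835e+00  3.84883026e-04 -1.18114667e+00] [[427.03041836   0.         322.19785048]
 [  0.         427.03041836 232.92732411]
 [  0.           0.           1.        ]] [ 0.58869844 -0.13369858  0.36655524]
button [317.2465035 207.4965035] 1144 [ 0.5074 -0.1629  0.046 ]
star [117.62813672 271.78183588] 27736 [ 0.3921 -0.0312  0.04  ]
blue [506.51160392 176.2408458 ] 1939 [ 0.5846 -0.2748  0.07  ]
```

View pics/w1.png

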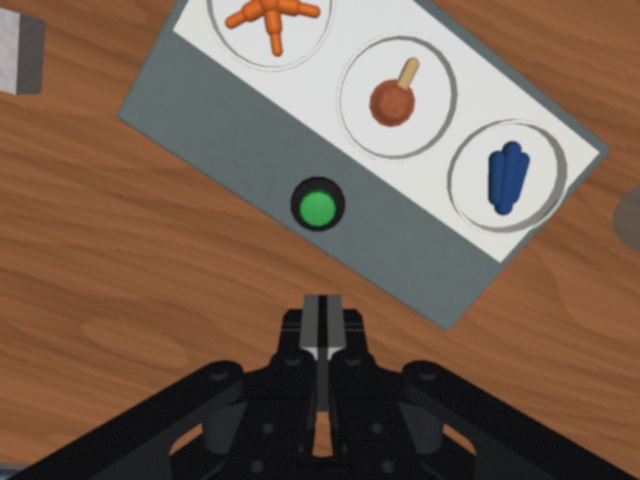

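The wrist view shows the green button at (317,207), with the shut fingertips just in front of it. All three dishes are clear of the descent. I'll go down with a small correction.

Request:
drive_tool:
  motion:
    - [-0.1,0,-0.17,0.1,0,0]
    - [0,0.5,0,0,0,0]
    - [0,1,0,0,0,0]
    - [0,1,0,0,0,0]
    - [0,1,0,0,0,0]
    - [0,0.8,0,0,0,0]
    - [0,0.4,0,0,0,0]
    - [0,0,0,0,0,0]
    - [0,0,0,0,0,0]

```text
time: 2.58
position: [0.4979, -0.1875, 0.0807]
eef_rot: [-1.572, -0.011, -1.215]
wrist_force: [0.3, 0.2, 0.2]
gripper_width: -0.0001
```

It drifted about 28 mm sideways during the fast descent, so I'll correct that here while still above the button.

Request:
drive_tool:
  motion:
    - [-0.3,0,0.3,0,0,0]
    - [-0.3,0,0.3,0,0,0]
    - [0,0,0,0,0,0]
    - [0,0,0,0,0,0]

```text
time: 2.92
position: [0.5072, -0.1716, 0.0843]
eef_rot: [-1.571, -0.017, -1.226]
wrist_force: [0.2, 0.1, -0.3]
gripper_width: -0.0002
```

Request:
drive_tool:
  motion:
    - [-0.25,0.3,0.16,0,0,0.17]
    - [0,0.2,0,0,0,0]
    - [0,0,0,0,0,0]
    - [0,0,0,0,0,0]

```text
time: 3.25
position: [0.5103, -0.166, 0.0706]
eef_rot: [-1.567, -0.003, -1.229]
wrist_force: [0.4, 0.2, 1.3]
gripper_width: -0.0003
```

Request:
drive_tool:
  motion:
    - [-0.08,0.3,0,0,0,0]
    - [0,0.3,0,0,0,0]
    - [0,0,0,0,0,0]
    - [0,0,0,0,0,0]

```text
time: 3.58
position: [0.51, -0.1648, 0.0508]
eef_rot: [-1.566, -0.004, -1.231]
wrist_force: [0.7, -0.8, 2.2]
gripper_width: -0.0
```

Request:
drive_tool:
  motion:
    - [0,0.2,0,0,0,0]
    - [0,0.15,0,0,0,0]
    - [0,0,0,0,0,0]
    - [0,0,0,0,0,0]

```text
time: 3.92
position: [0.5108, -0.165, 0.0486]
eef_rot: [-1.572, -0.004, -1.231]
wrist_force: [-1.3, 0.5, 3.2]
gripper_width: 0.0001
```

It's on the button spring (3.2 N). Zero rows release the push, so I'll push steadily.

Request:
drive_tool:
  motion:
    - [0,0.3,0,0,0,0]
    - [0,0.3,0,0,0,0]
    - [0,0.3,0,0,0,0]

```text
time: 4.17
position: [0.5125, -0.1655, 0.0449]
eef_rot: [-1.586, -0.004, -1.233]
wrist_force: [-22.5, 6.8, 64.5]
gripper_width: 0.0001
```

The force jumped to 64 N at z=0.0449, so it has bottomed out. I'll ease off a little and take a side frame to compare the button pressed and released.

Request:
drive_tool:
  motion:
    - [0,0.05,0,0,0,0]
    - [0,0.05,0,0,0,0]

```text
time: 4.33
position: [0.5141, -0.1657, 0.0495]
eef_rot: [-1.585, -0.007, -1.233]
wrist_force: [-1.8, -0.0, 2.2]
gripper_width: -0.0001
```

```bash
python3 - <<'E'
from h import *
g=grab('side','s3'); print(g['s']['position'],g['s']['wrist_force'])
a=cv2.imread('pics/s2.png')[210:255,375:430]; b=g['color'][210:255,375:430]
cv2.imwrite('pics/c3.png',cv2.resize(np.hstack([a,b]),None,fx=7,fy=7,interpolation=cv2.INTER_CUBIC))
E
```

```text
[ 0.51407216 -0.16566267  0.04954298] [-1.7519691 -0.0217823  2.2071335]
```

View pics/c3.png

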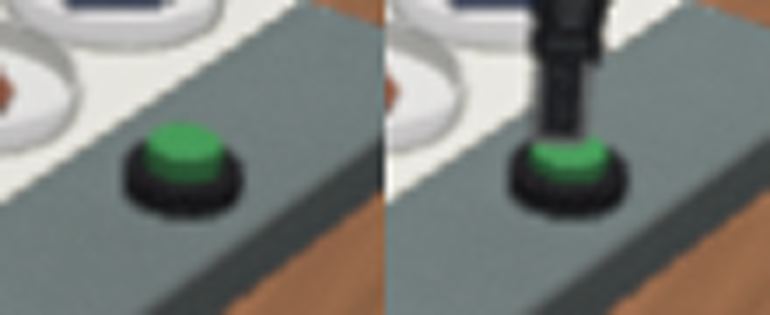

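The crop shows the fingertips on the button's far half, wholly inside the green face and off the housing. I'll press once more, gently and held longer, to be sure of the hold time.

Request:
drive_tool:
  motion:
    - [0,0.18,-0.05,0.1,0,0]
    - [0,0.18,-0.03,0.1,0,0]
    - [0,0.18,0,0.05,0,0]
    - [0,0.17,0,0.05,0,0]
    - [0,0.17,0,0,0,0]
    - [0,0.17,0,0,0,0]

```text
time: 4.88
position: [0.5149, -0.1658, 0.0454]
eef_rot: [-1.565, -0.007, -1.234]
wrist_force: [-13.9, 4.3, 42.6]
gripper_width: 0.0001
```

```bash
python3 - <<'E'
from h import *
g=grab('side','s4'); print(g['s']['position'],g['s']['wrist_force'])
b=g['color'][210:255,375:430]; a=cv2.imread('pics/s3.png')[210:255,375:430]
cv2.imwrite('pics/c4.png',cv2.resize(np.hstack([a,b]),None,fx=7,fy=7,interpolation=cv2.INTER_CUBIC))
E
```

```text
[ 0.51490244 -0.16580567  0.04536333] [-13.87805541   4.28904     42.61861031]
```

View pics/c4.png

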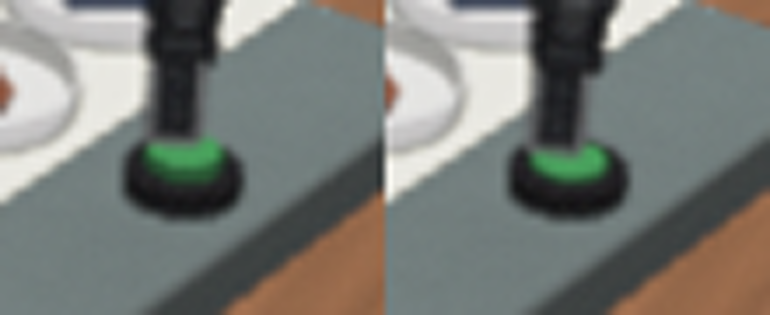

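The button is now flush with its housing, fully down. I'll release and go straight up.

Request:
drive_tool:
  motion:
    - [0,-0.3,0,0,0,0]
    - [0,-0.6,0,0,0,0]
    - [0,-0.6,0,0,0,0]
    - [0,-0.6,0,0,0,0]
    - [0,-0.6,0,0,0,0]
    - [0,-0.6,0,0,0,0]
    - [0,-0.6,0,0,0,0]
    - [0,-0.6,0,0,0,0]
    - [0,-0.6,0,0,0,0]
    - [0,-0.6,0,0,0,0]
    - [0,0,0,0,0,0]
    - [0,0,0,0,0,0]

```text
time: 5.93
position: [0.5079, -0.1656, 0.207]
eef_rot: [-1.573, 0.004, -1.236]
wrist_force: [0.4, 0.9, -0.4]
gripper_width: -0.0002
```

```bash
python3 - <<'E'
from h import *
f=grab('side','s5'); print(blob(f['color'],'green',401,232,14))
# dish centres from w1 (rim circles), re-fit from a new wrist frame
g=grab('wrist','w2'); h=cv2.cvtColor(g['color'],cv2.COLOR_BGR2GRAY)
c=cv2.HoughCircles(h,cv2.HOUGH_GRADIENT,1,60,param1=80,param2=30,minRadius=40,maxRadius=80)
if c is not None:
    for u,v,r in c[0]: print(u,v,r,onz(g,u,v,.046).round(4))
print(g['s']['position'],g['s']['eef_rot'])
E
```

```text
(array([400.8875, 231.55  ]), np.int32(80))
397.5 85.5 61.8 [ 0.6036 -0.1852  0.046 ]
517.5 163.5 59.9 [ 0.5829 -0.2852  0.046 ]
261.5 1.5 60.3 [ 0.6218 -0.0846  0.046 ]
[ 0.50792038 -0.1656371   0.20695206] [-1.57327691  0.00384223 -1.23611173]
```

View pics/w2.png

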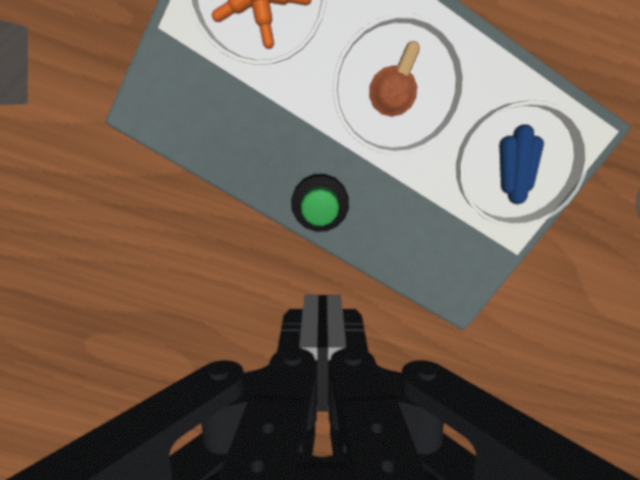

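The button is back up: its blob is identical to the start. The dishes are at star (0.623,-0.083), snail (0.604,-0.185) and mussel (0.583,-0.285). I'll cross high to the star.

Request:
drive_tool:
  motion:
    - [-0.15,0,0.5,0,0,0]
    - [-0.25,0,0.9,0,0,0]
    - [-0.25,0,0.9,0,0,0]
    - [-0.25,0,0.9,0,0,0]
    - [-0.25,0,0.8,0,0,0]
    - [-0.2,0,0.5,0,0,0]
    - [0,0,0,0,0,0]
    - [0,0,0,0,0,0]

```text
time: 6.7
position: [0.6172, -0.0817, 0.1871]
eef_rot: [-1.596, 0.017, -1.242]
wrist_force: [0.0, -0.9, 0.6]
gripper_width: -0.0002
```

Request:
drive_tool:
  motion:
    - [0.07,0.2,0.2,0.25,0,-0.17]
    - [0,0.4,0.05,0,0,0]
    - [0,0.4,0,0,0,0]
    - [0,0.4,0,0,0,0]
    - [0,0.4,0,0,0,0]
    - [0,0.4,0,0,0,0]
    - [0,0.4,0,0,0,0]
    - [0,0.3,0,0,0,0]
    - [0,0,0,0,0,0]
    - [0,0,0,0,0,0]

```text
time: 7.53
position: [0.6152, -0.0878, 0.0838]
eef_rot: [-1.587, 0.003, -1.249]
wrist_force: [0.4, -0.5, 0.5]
gripper_width: 0.0001
```

```bash
python3 - <<'E'
from h import *
g=grab('side','s6'); cv2.imwrite('pics/c6.png',cv2.resize(g['color'][150:300,260:460],None,fx=3,fy=3))
E
```

```text
(no output)
```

View pics/c6.png

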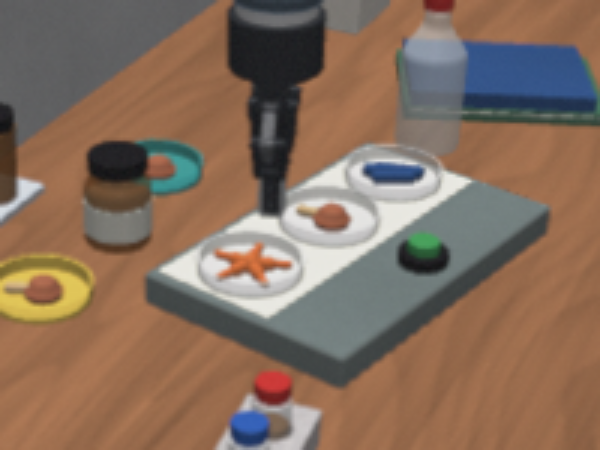

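The crop shows the shut tips hanging over the starfish dish, allowing for perspective, with nothing touched. I'll nudge to the middle and dwell.

Request:
drive_tool:
  motion:
    - [-0.08,0,0.3,0.15,0,0]
    - [0,0,0,0,0,0]
    - [0,0,0,0,0,0]
    - [0,0,0,0,0,0]
    - [0,0,0,0,0,0]
    - [0,0,0,0,0,0]
    - [0,0,0,0,0,0]
    - [0,0,0,0,0,0]
    - [0,0,0,0,0,0]
    - [0,0,0,0,0,0]
    - [0,0,0,0,0,0]
    - [0,0,0,0,0,0]

```text
time: 8.58
position: [0.6275, -0.0817, 0.0884]
eef_rot: [-1.563, -0.0, -1.249]
wrist_force: [-0.3, 0.0, -0.1]
gripper_width: 0.0002
```

Request:
drive_tool:
  motion:
    - [0,0,0,0,0,0]
    - [0,0,0,0,0,0]
    - [0,0,0,0,0,0]
    - [0,0,0,0,0,0]
    - [0,0,0,0,0,0]
    - [0,0,0,0,0,0]
    - [0,0,0,0,0,0]
    - [0,0,0,0,0,0]
    - [0,0,0,0,0,0]
    - [0,0,0,0,0,0]
    - [0,0,0,0,0,0]
    - [0,0,0,0,0,0]

```text
time: 9.58
position: [0.6273, -0.0818, 0.0881]
eef_rot: [-1.563, 0.0, -1.249]
wrist_force: [-0.0, -0.4, 0.7]
gripper_width: -0.0
```

Request:
drive_tool:
  motion:
    - [0,0,0,0,0,0]
    - [0,0,0,0,0,0]
    - [0,0,0,0,0,0]
    - [0,0,0,0,0,0]

```text
time: 9.92
position: [0.6273, -0.0818, 0.0882]
eef_rot: [-1.563, -0.0, -1.249]
wrist_force: [-0.1, 0.1, -0.1]
gripper_width: -0.0001
```

Request:
drive_tool:
  motion:
    - [0,-0.3,0,0,0,0]
    - [0,-0.5,0,0,0,0]
    - [0,-0.5,0,0,0,0]
    - [0,-0.5,0,0,0,0]
    - [0,-0.5,0,0,0,0]
    - [0,-0.5,0,0,0,0]
    - [0,-0.5,0,0,0,0]
    - [0,-0.5,0,0,0,0]
    - [0,-0.4,0,0,0,0]
    - [0,-0.3,0,0,0,0]
    - [0,0,0,0,0,0]
    - [0,0,0,0,0,0]

```text
time: 10.92
position: [0.6259, -0.0817, 0.2353]
eef_rot: [-1.562, -0.0, -1.248]
wrist_force: [-0.1, -0.3, -1.0]
gripper_width: -0.0003
```

Request:
drive_tool:
  motion:
    - [-0.4,0,-0.04,0,0,0]
    - [-0.8,0,-0.08,0,0,0]
    - [-0.8,0,-0.08,0,0,0]
    - [-0.8,0,-0.08,0,0,0]
    - [-0.8,0,-0.08,0,0,0]
    - [-0.8,0,-0.08,0,0,0]
    - [-0.8,0,-0.08,0,0,0]
    - [-0.8,0,-0.08,0,0,0]
    - [-0.5,0,-0.05,0,0,0]
    - [0,0,0,0,0,0]
    - [0,0,0,0,0,0]

```text
time: 11.83
position: [0.5288, 0.1096, 0.2218]
eef_rot: [-1.587, 0.007, -1.246]
wrist_force: [0.3, -0.1, -0.4]
gripper_width: 0.0001
```

```bash
python3 - <<'E'
from h import *
g=grab('wrist','w3'); print(g['s']['position'],g['s']['eef_rot'])
for c in ('blue','red'):
    a,A=blob(g['color'],c,320,160,320); print(c,a,A,None if a is None else onz(g,*a,.07).round(4))
E
```

```text
[0.52878281 0.10963835 0.22179096] [-1.58666935  0.00651822 -1.24557105]
blue [247.7710728  197.32662835] 1044 [0.5184 0.1629 0.07  ]
red [318.73273273 211.81681682] 999 [0.5244 0.112  0.07  ]
```

View pics/w3.png

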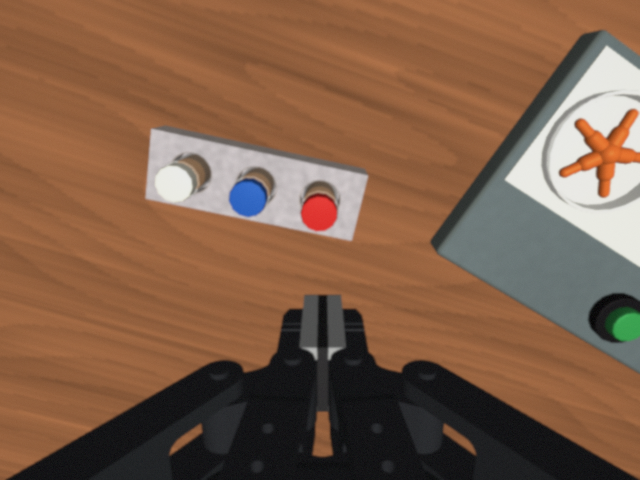

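The wrist view shows white (177,183), blue (248,197) and red (318,212); blue is at (0.518,0.163). I'll move the rest of the way while still high.

Request:
drive_tool:
  motion:
    - [-0.5,0,0.05,0.16,0,-0.06]
    - [-0.6,0,0.1,0,0,0]
    - [-0.5,0,0.05,0,0,0]
    - [-0.2,0,0,0,0,0]
    - [0,0,0,0,0,0]
    - [0,0,0,0,0,0]

```text
time: 12.38
position: [0.5198, 0.1537, 0.2189]
eef_rot: [-1.575, -0.003, -1.262]
wrist_force: [-0.0, 0.6, 0.5]
gripper_width: 0.0001
```

Request:
drive_tool:
  motion:
    - [-0.3,0,0,0,0,0]
    - [0,0.2,0,0,0,0]
    - [0,0.3,0,0,0,0]
    - [0,0.3,0,0,0,0]
    - [0,0.3,0,0,0,0]
    - [0,0.2,0,0,0,0]
    - [0,0,0,0,0,0]
    - [0,0,0,0,0,0]

```text
time: 13.05
position: [0.5177, 0.1558, 0.1735]
eef_rot: [-1.579, -0.006, -1.271]
wrist_force: [0.2, 1.1, -0.0]
gripper_width: -0.0002
```

Request:
drive_tool:
  motion:
    - [-0.25,0.2,0.1,0.08,0,0.06]
    - [0,0.3,0,0,0,0]
    - [0,0.3,0,0,0,0]
    - [0,0.3,0,0,0,0]
    - [0,0.3,0,0,0,0]
    - [0,0.3,0,0,0,0]
    - [0,0.2,0,0,0,0]
    - [0,0,0,0,0,0]
    - [0,0,0,0,0,0]

```text
time: 13.8
position: [0.518, 0.1651, 0.1097]
eef_rot: [-1.571, 0.001, -1.271]
wrist_force: [0.2, -0.4, 0.6]
gripper_width: -0.0002
```

Centred over the blue cap to about 2 mm. Now the dwell.

Request:
drive_tool:
  motion:
    - [0,0,0,0,0,0]
    - [0,0,0,0,0,0]
    - [0,0,0,0,0,0]
    - [0,0,0,0,0,0]
    - [0,0,0,0,0,0]
    - [0,0,0,0,0,0]
    - [0,0,0,0,0,0]
    - [0,0,0,0,0,0]
    - [0,0,0,0,0,0]
    - [0,0,0,0,0,0]
    - [0,0,0,0,0,0]
    - [0,0,0,0,0,0]

```text
time: 14.8
position: [0.5201, 0.1655, 0.1122]
eef_rot: [-1.566, 0.001, -1.271]
wrist_force: [0.7, 0.0, 0.2]
gripper_width: -0.0003
```

Request:
drive_tool:
  motion:
    - [0,0,0,0,0,0]
    - [0,0,0,0,0,0]
    - [0,0,0,0,0,0]
    - [0,0,0,0,0,0]
    - [0,0,0,0,0,0]
    - [0,0,0,0,0,0]
    - [0,0,0,0,0,0]
    - [0,0,0,0,0,0]
    - [0,0,0,0,0,0]
    - [0,0,0,0,0,0]
    - [0,0,0,0,0,0]
    - [0,0,0,0,0,0]

```text
time: 15.8
position: [0.52, 0.1655, 0.112]
eef_rot: [-1.566, 0.001, -1.271]
wrist_force: [-0.4, -0.5, -0.6]
gripper_width: 0.0002
```

```bash
python3 - <<'E'
from h import *
g=grab('side','s7'); print(g['s']['position']); cv2.imwrite('pics/c7.png',cv2.resize(g['color'][150:350,260:460],None,fx=2.8,fy=2.8))
E
```

```text
[0.51995752 0.16549178 0.11196291]
```

View pics/c7.png

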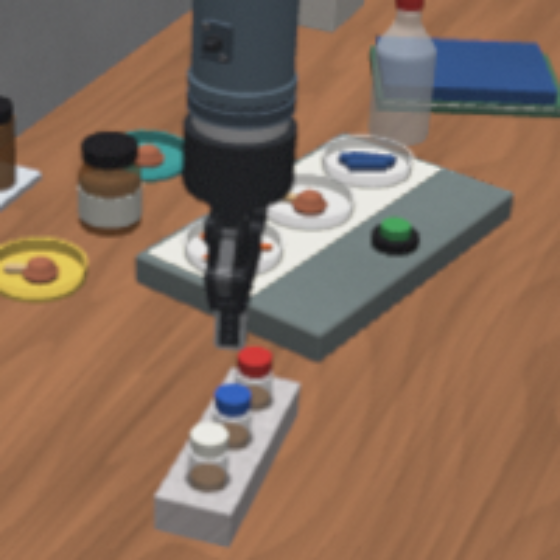

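The crop shows the tips directly above the blue cap and nothing disturbed. I'll rise to finish.

Request:
drive_tool:
  motion:
    - [0,-0.3,0,0,0,0]
    - [0,-0.5,0,0,0,0]
    - [0,-0.5,0,0,0,0]
    - [0,-0.5,0,0,0,0]
    - [0,-0.5,0,0,0,0]
    - [0,-0.5,0,0,0,0]
    - [0,-0.5,0,0,0,0]
    - [0,-0.5,0,0,0,0]
    - [0,-0.5,0,0,0,0]
    - [0,-0.3,0,0,0,0]
    - [0,0,0,0,0,0]
    - [0,0,0,0,0,0]

```text
time: 16.85
position: [0.5185, 0.1658, 0.2624]
eef_rot: [-1.564, 0.001, -1.269]
wrist_force: [-0.1, -0.0, -0.0]
gripper_width: 0.0003
```

Request:
drive_tool:
  motion:
    - [0,0,0,0,0,0]
    - [0,0,0,0,0,0]
    - [0,0,0,0,0,0]

```text
time: 17.1
position: [0.5173, 0.1654, 0.2606]
eef_rot: [-1.567, 0.001, -1.269]
wrist_force: [-0.9, 0.3, -0.1]
gripper_width: -0.0004
```

```bash
python3 - <<'E'
from h import *
g=grab('side','s8'); a=cv2.imread('pics/s2.png')
for c,q,r in [('green',(401,232),14),('orange',(344,238),20),('blue',(343,293),8),('blue',(390,208),14),('red',(351,280),8)]: print(c,blob(a,c,*q,r),blob(g['color'],c,*q,r))
s=read_state(); print(s['position'],s['wrist_force'])
if s['position'][2]>.21: job_done()
E
```

```text
green (array([400.8875, 231.55  ]), np.int32(80)) (array([400.80246914, 231.50617284]), np.int32(81))
orange (array([343.26923077, 237.25      ]), np.int32(104)) (array([343.33018868, 237.31132075]), np.int32(106))
blue (array([342.80909091, 292.07272727]), np.int32(110)) (array([342.80909091, 292.07272727]), np.int32(110))
blue (array([390.49367089, 206.97468354]), np.int32(79)) (array([390.44871795, 207.        ]), np.int32(78))
red (array([350.54368932, 278.41747573]), np.int32(103)) (array([350.54368932, 278.41747573]), np.int32(103))
[0.51717054 0.1652699  0.26031337] [ 0.36264184 -1.03463836 -0.59096751]
the job is handed in; nothing more can be done
```

I pressed the green button fully down and let it go. I then pointed over the starfish dish and the blue-capped vial for about 2 s or more each, and handed the job in at about 17 s.

- **Button:** I pressed it twice, because I was not sure how long the first press had stayed down. The side picture of the second press shows it flush with its housing. Afterwards it was back up.
- **Pointing:** The fingertips stayed within about 1 cm of the dish centre and about 3 mm of the blue cap's measured centre. They were about 4 cm above each.
- **Final checks:** The button, starfish, mussel, and blue and red caps are within 0.1 pixel of where they started in the side camera. I did not re-measure the snail dish, white vial, beaker, bottle, jar or brush at the end. The hand finished with the fingertips 0.26 m above the table, and the wrist force was about zero.

**Off plan:**
- The first fast descent to the button drifted about 28 mm sideways, and I corrected it while still above the button.
- The button presses peaked at about 64 N and 43 N at the wrist. That is under the 120 N wrist limit. It is over the 40 N limit for the arm or gripper body, but only the fingertips were on the button.

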